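Stroke the snap lids of a row of sample tubes shut

ROBOT

A 6-joint arm with a two-finger parallel gripper is mounted at the origin on the work surface. World frame = base frame: x ahead of the robot, y to its left, z up, the work surface at z = 0. Lengths are in m, angles in rad, forces in N, time in s.
With the tool pointing down it reaches from about 0.425 to 1.125 m from the base axis. Payload 14.9 kg.
Tool frame: the origin (TCP) lies midway between the tips of the shut fingers; the grasp point (between the pads) lies behind it (tcp_to_grasp is the z of the grasp point in the tool frame, in m); z points along the fingers, x is the direction in which the jaws open and shut, and the axes are right-handed (so a half turn about z gives the same grasp; the last joint's range is limited). The gripper opens to 91 mm and grips with 3 to 60 N. Pads are 32 mm wide; open, the fingers measure 118 mm over their backs; the gripper's body (76 mm by 178 mm) begins 60 mm behind the grasp point.
Start: joints at [1.075, 0.379, 1.734, -0, 1.028, -0.033], TCP at [0.313, 0.626, 0.183] pointing down, gripper open.
Joint ranges: [-2.77, 2.77], [-0.74, 2.19], [0, 2.66], [-1.06, 4.2], [0.31, 2.87], [-3.08, 3.08]. Speed limits (rad/s): [1.89, 1.89, 2.39, 3.14, 3.14, 3.14].

INTERFACE

Orientations are given as a unit quaternion [x, y, z, w].
In Python, from bench import * gives the robot as it stands. The module is installed in compiled form; this text tells all that it offers.
- The arm moves only by the tool move_arm, never from a script. Its arguments are lists of equal length, an entry for each row: "translation": the shift along the world's x, y, z in cm, a list of three; "roll": the turn about the world's z in rad; "jaw": the finger opening in cm, from 0 to 9.12. In form: {"translation": [[x, y, z], ...], "roll": [roll, ...], "jaw": [jaw, ...]}. A call has 1 to 20 rows; each row shifts and turns the commanded pose from where the row before left it; what a row does not reach is not made up. A row lasts 1/8 s, in which the tool goes at most 62.5 mm and 10.7 degrees, less where a joint would pass 70% of its speed; a pose out of reach is approached as far as the arm can. A call with a gripper value outside its range is refused whole. The fingers move at their own pace and stop on an object; "newtons" is the grip in N (left out, the last holds). Time passes only in rows, so rows that do not move let the fingers close. It gives the time, the measured TCP pose, the force and the opening at its end, in the units of the state.
- get_obs(): the state, without advancing time (a new reading comes with each control period).
- camera(name): name is "scene" or "top" or "wrist"; returns a dict with "img" (480x640x3 uint8, red, green, blue), "mtx" (3x3 intrinsics, pixels), "D" ([k1, k2, p1, p2, k3] as OpenCV has them; the pictures are not rectified), "world_from_camera" (4x4, takes a point from camera to world coordinates). Camera axes: x right, y down, z forward; pixel columns grow to the right and rows downward; lengths in m; the calibration is good to about 2 mm. A picture is of the moment at which its call begins. There is no depth.
- job_done(): hands the job in, once; it reports no verdict.
Trained networks look in a picture, given as the dict that the camera call returned (one of the last four; its "shot" number tells which), for a name from the list of things; names that differ only in an ending like _2 or _b are one class to them, and where a whole thing is asked for, a point or a joint stands for the part that bears it (a point fixed in the world has none). Each returns a list of dicts, best first, with "conf" (0 to 1); they miss things now and then, are a little off and sometimes report something else, mostly with a low value. They report only what shows in the picture. A call takes as long as a camera call. They do not tell look-alikes from the thing itself.
- boxes_of(picture, name): "location" ([x, y, z] in m, in world coordinates, good to about 4 mm: the middle of the surface that is visible of it).
- silhouettes(picture, name): "pixels" (480x640 bool, what is visible of it).
The state is a dict: "time": time; "q": joint angles; "qvel": joint speeds; "joint_efforts": joint torques, N m; "tcp_pos": TCP position; "tcp_rot": TCP orientation; "ft_force": force on the tool from outside, world axes, zero at the start; "torque": the same for the moment, N m; "grip_width": finger opening in m.
Only numpy, scipy, OpenCV 4.12 (cv2) and the standard library are available. Lean on these libraries where they do the work, as an engineer would, in place of code of your own. Each camera call takes 0.05 s, during which the arm holds its last target.

TASK

The five snap-lid tubes in the full row of the orange cooling block are filled and must be shut before they go to the heater: with the fingertips, start at the end nearest the white label pad, where the lid hinge faces out of the row, and stroke lightly along the row to its other end, folding each blue lid down until it lies flat on its tube. Leave the wide-open tube in the other row open, as it is still to be filled. Do not pull up any tube, push the block away or shift anything else on the bench.

Things in the scene. Friction and masses are not known exactly. Their poses are not given: they have to be found in the camera images.
- rack: Orange aluminium tube block, loose on the bench (about 2 kg), any yaw, 203 x 90 x 46 mm, a white label pad on top at its -x end; two rows of five 17.5 mm holes. Origin: underside, below the middle of the holes. x runs along the rows (holes at x = -60, -30, 0, 30, 60 mm); rows at y = -20 mm (the five tubes to close) and y = +20 mm (the other row: three tubes). Tubes stand on its floor, 6 mm above the bench.
- tube1: Clear 5 ml tube 1 of 5 along the row (x = -60 mm in the block), 16 mm wide, loose in its hole (0.8 mm play). Origin: its bottom tip, on the axis; z up, rim at 59 mm. Blue lid hinged 2.5 mm below the rim, 12.5 mm from the axis on the tube's -x side; tab end on the +x side, 15 mm from the axis when shut. Tube x within 0.1 rad of the block's x. Its hinge faces out of the row: begin here.
- lid1 (a joint): Hinge angle of tube1's lid (20 mm wide, 3 mm thick, bevelled, slippery), rad: 0 = shut flat on the rim, its top 68 mm above the bench; larger = free end up. Starts 0.35 to 0.8. Stays at any angle; folds down under a few newtons, pressed from above or when fingertips at the shut lid's height are drawn over it from the hinge side. Shut: below 0.08.
- tube2: Clear 5 ml tube 2 of 5 along the row (x = -30 mm in the block), 16 mm wide, loose in its hole (0.8 mm play). Origin: its bottom tip, on the axis; z up, rim at 59 mm. Blue lid hinged 2.5 mm below the rim, 12.5 mm from the axis on the tube's -x side; tab end on the +x side, 15 mm from the axis when shut. Tube x within 0.1 rad of the block's x. 
- lid2 (a joint): Hinge angle of tube2's lid (20 mm wide, 3 mm thick, bevelled, slippery), rad: 0 = shut flat on the rim, its top 68 mm above the bench; larger = free end up. Starts 0.35 to 0.8. Stays at any angle; folds down under a few newtons, pressed from above or when fingertips at the shut lid's height are drawn over it from the hinge side. Shut: below 0.08.
- tube3: Clear 5 ml tube 3 of 5 along the row (x = 0 mm in the block), 16 mm wide, loose in its hole (0.8 mm play). Origin: its bottom tip, on the axis; z up, rim at 59 mm. Blue lid hinged 2.5 mm below the rim, 12.5 mm from the axis on the tube's -x side; tab end on the +x side, 15 mm from the axis when shut. Tube x within 0.1 rad of the block's x. 
- lid3 (a joint): Hinge angle of tube3's lid (20 mm wide, 3 mm thick, bevelled, slippery), rad: 0 = shut flat on the rim, its top 68 mm above the bench; larger = free end up. Starts 0.35 to 0.8. Stays at any angle; folds down under a few newtons, pressed from above or when fingertips at the shut lid's height are drawn over it from the hinge side. Shut: below 0.08.
- tube4: Clear 5 ml tube 4 of 5 along the row (x = 30 mm in the block), 16 mm wide, loose in its hole (0.8 mm play). Origin: its bottom tip, on the axis; z up, rim at 59 mm. Blue lid hinged 2.5 mm below the rim, 12.5 mm from the axis on the tube's -x side; tab end on the +x side, 15 mm from the axis when shut. Tube x within 0.1 rad of the block's x. 
- lid4 (a joint): Hinge angle of tube4's lid (20 mm wide, 3 mm thick, bevelled, slippery), rad: 0 = shut flat on the rim, its top 68 mm above the bench; larger = free end up. Starts 0.35 to 0.8. Stays at any angle; folds down under a few newtons, pressed from above or when fingertips at the shut lid's height are drawn over it from the hinge side. Shut: below 0.08.
- tube5: Clear 5 ml tube 5 of 5 along the row (x = 60 mm in the block), 16 mm wide, loose in its hole (0.8 mm play). Origin: its bottom tip, on the axis; z up, rim at 59 mm. Blue lid hinged 2.5 mm below the rim, 12.5 mm from the axis on the tube's -x side; tab end on the +x side, 15 mm from the axis when shut. Tube x within 0.1 rad of the block's x. The row ends here.
- lid5 (a joint): Hinge angle of tube5's lid (20 mm wide, 3 mm thick, bevelled, slippery), rad: 0 = shut flat on the rim, its top 68 mm above the bench; larger = free end up. Starts 0.35 to 0.8. Stays at any angle; folds down under a few newtons, pressed from above or when fingertips at the shut lid's height are drawn over it from the hinge side. Shut: below 0.08.
- tube_open: Same kind of tube standing in the other row, 40 mm beside the row to close, its lid folded wide open. It still has to be filled and stays open. Origin: its tip; lid hinged on its -x side. In one of the end or middle holes of that row.
- lid_open (a joint): Hinge angle of tube_open's lid, rad, as for the others; starts about 1.9 (wide open; the lid then stands about 25 mm above the rim) and stays there by itself.
- screw_a: Screw-cap tube with red cap, 20 mm wide at the cap, 65 mm tall, in the other row of the block. Origin: its tip. A bystander.
- screw_b: Screw-cap tube with white cap, 20 mm wide at the cap, 65 mm tall, in the other row of the block. Origin: its tip. A bystander.
- bottle_orange: Reagent bottle with orange cap, 56 mm wide, about 105 mm tall, on the bench. Origin: centre of its underside. A bystander.
- bottle_yellow: Reagent bottle with yellow cap, 56 mm wide, about 105 mm tall, on the bench. Origin: centre of its underside. A bystander.
- jar: Glass jar with metal lid, 68 mm wide, about 85 mm tall, on the bench. Origin: centre of its underside. A bystander.
- freezer_box: Purple cardboard freezer box, 135 x 135 x 53 mm, on the bench. Origin: centre of its underside. A bystander.
- timer: White bench timer, 62 x 68 x 16 mm, lying on the bench. Origin: centre of its underside. A bystander.
There are look-alikes about, which are no part of the job. Leave any green look-alike of the tube_open alone.

How it is judged:
By the outcome, as a careful person would: the job done as asked, in the order asked, and still so for the second after the job is handed in, with the robot touching nothing.
It also fails if it takes over 40 s, if anything falls off the work surface, if the arm or the gripper's body presses on something with over 40 N, if the wrist force passes 120 N, or if a joint passes its speed limit or range.

## Working session

There is one attempt and no reset: what is moved stays moved. The work goes in short steps, Python scripts to look and compute and a tool call to move; the robot and the scene stay as the last step left them, time stands still between calls to the robot, and variables do not carry over. Pictures are saved under pics/ and viewed, and the job is handed in when it is done.

Besides the shell and the picture viewer there is one more tool, called after "Request:" as name([rows], argument=value, ...), one row to a line, values as JSON. move_arm: Moves the arm, as the interface text tells. Its arguments: {"type":"object","properties":{"translation":{"type":"array"},"roll":{"type":"array"},"jaw":{"type":"array"},"newtons":{"type":"number"}},"required":["translation","roll","jaw"]}

```bash
mkdir -p pics; python3 - <<'E'
from bench import *
import cv2
for n in ["scene","top"]:
    p=camera(n); cv2.imwrite(f"pics/{n}0.png",p["img"][:,:,::-1])
    print(n,p["mtx"].tolist(),p["D"],p["world_from_camera"].round(3).tolist() if hasattr(p["world_from_camera"],'round') else p["world_from_camera"])
    for k in ["rack","tube1","tube_open","lid1","screw_a"]:
        for b in boxes_of(p,k)[:8]: print(k,[round(float(v),3) for v in b["location"]],round(b["conf"],2))
o=get_obs(); print(o)
E
```

```text
scene [[547.2269238084449, 0.0, 324.31850370917977], [0.0, 547.2269238084449, 235.62556050235378], [0.0, 0.0, 1.0]] [-0.04212793  0.          0.          0.          0.        ] [[0.394, 0.605, -0.692, 1.222], [0.919, -0.264, 0.292, -0.314], [-0.006, -0.751, -0.66, 0.727], [0.0, 0.0, 0.0, 1.0]]
rack [0.558, -0.009, 0.048] 0.87
rack [0.492, -0.35, 0.062] 0.43
tube1 [0.537, 0.018, 0.068] 0.63
tube1 [0.517, -0.002, 0.067] 0.5
tube1 [0.552, 0.048, 0.069] 0.49
tube1 [0.5, -0.027, 0.06] 0.47
tube1 [0.482, -0.05, 0.065] 0.45
tube_open [0.545, 0.148, 0.043] 0.77
tube_open [0.585, 0.033, 0.062] 0.62
lid1 [0.532, 0.023, 0.072] 0.6
lid1 [0.511, 0.003, 0.073] 0.47
lid1 [0.484, -0.046, 0.076] 0.47
screw_a [0.549, -0.026, 0.066] 0.72
screw_a [0.518, -0.072, 0.068] 0.71
top [[591.471826861354, 0.0, 312.106306746273], [0.0, 591.471826861354, 235.77732510134967], [0.0, 0.0, 1.0]] [-0.07112208  0.          0.          0.          0.        ] [[-0.03, -0.988, 0.15, 0.33], [-1.0, 0.03, -0.001, -0.029], [-0.003, -0.15, -0.989, 1.227], [0.0, 0.0, 0.0, 1.0]]
rack [0.541, -0.001, 0.045] 0.76
rack [0.586, 0.
[... 498 characters left out ...]
a [0.509, -0.073, 0.069] 0.54
{'time': 0.6, 'q': array([ 1.07468079e+00,  3.78868265e-01,  1.73417864e+00,  4.27829743e-06,
        1.02851256e+00, -3.32990141e-02]), 'qvel': array([ 0.00079062,  0.00195721, -0.0006023 ,  0.00011056, -0.00028268,
       -0.00071465]), 'joint_efforts': array([ 2.44465824e-03, -7.63382292e+01, -4.34601295e+01,  6.51870877e-02,
        3.91239440e-02, -4.22230460e-05]), 'tcp_pos': array([0.31254538, 0.62638092, 0.18336456]), 'tcp_rot': array([ 8.50432851e-01,  5.26083610e-01,  1.34854549e-05, -9.84581694e-06]), 'ft_force': array([-0.21182523, -0.22300686, -0.17977288]), 'torque': array([-0.03599783, -0.00994927,  0.0595652 ]), 'grip_width': 0.09129485662767178}
```

View pics/scene0.png

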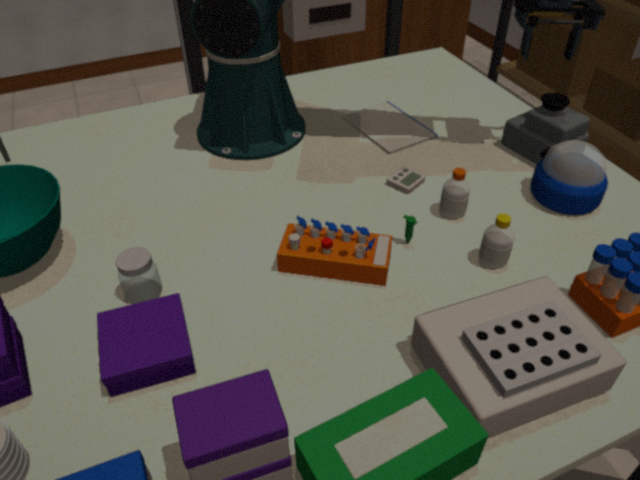

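View pics/top0.png

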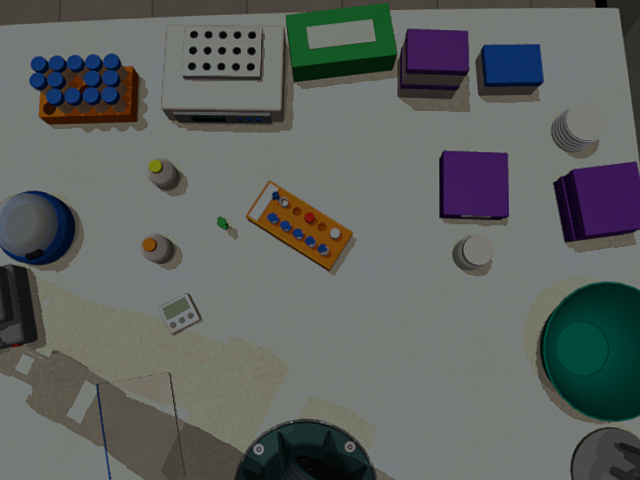

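```bash
python3 - <<'E'
import cv2
a=cv2.imread("pics/top0.png")[60:200,210:400]; a=cv2.resize(a,None,fx=4,fy=4,interpolation=cv2.INTER_CUBIC); cv2.imwrite("pics/topc.png",a)
a=cv2.imread("pics/scene0.png")[180:330,210:410]; a=cv2.resize(a,None,fx=4,fy=4,interpolation=cv2.INTER_CUBIC); cv2.imwrite("pics/scenec.png",a)
E
```

```text
(no output)
```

View pics/topc.png

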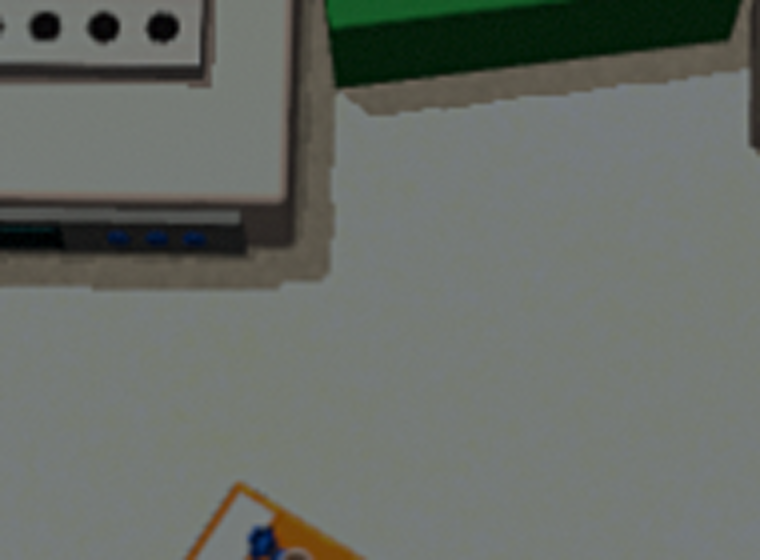

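View pics/scenec.png

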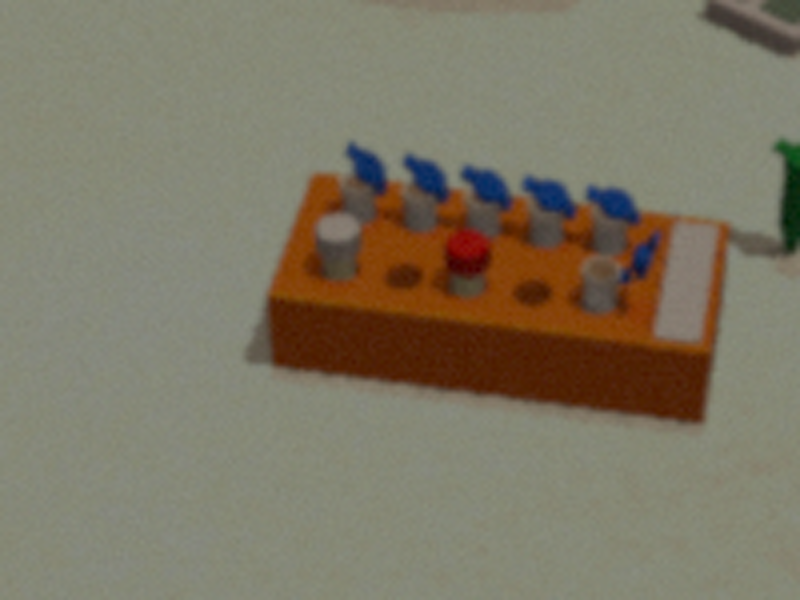

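```bash
cat > h.py <<'E'
import numpy as np,cv2
CAM={"scene":0,"top":0}
def proj(p,X):
    T=np.linalg.inv(np.array(p["world_from_camera"])); r,_=cv2.Rodrigues(T[:3,:3])
    return cv2.projectPoints(np.float64(X).reshape(-1,1,3),r,T[:3,3],np.array(p["mtx"]),np.array(p["D"]))[0][:,0]
def rackw(pose,P):
    x,y,t=pose; P=np.float64(P).reshape(-1,3); c,s=np.cos(t),np.sin(t)
    return np.c_[x+c*P[:,0]-s*P[:,1],y+s*P[:,0]+c*P[:,1],P[:,2]]
E
python3 - <<'E'
from bench import *
import pickle
P={n:camera(n) for n in ["scene","top"]}
S={n:[(s["conf"],s["pixels"]) for s in silhouettes(P[n],"rack")[:2]] for n in P}
pickle.dump((P,S),open("d.pkl","wb"))
import cv2
for n,(x,y,w,h) in dict(top=(240,170,120,110),scene=(265,205,140,90)).items():
    im=P[n]["img"][y:y+h,x:x+w,::-1]; cv2.imwrite(f"pics/{n}1.png",cv2.resize(cv2.convertScaleAbs(im,alpha=1.4),None,fx=5.4,fy=5.4,interpolation=cv2.INTER_CUBIC))
    for c,m in S[n]: print(n,c,m.sum(),np.argwhere(m).min(0),np.argwhere(m).max(0)) if 0 else print(n,c,m.sum())
print(get_obs()["time"])
E
```

```text
top 0.98 3680
scene 0.73 4454
scene 0.4 156
0.8
```

View pics/top1.png

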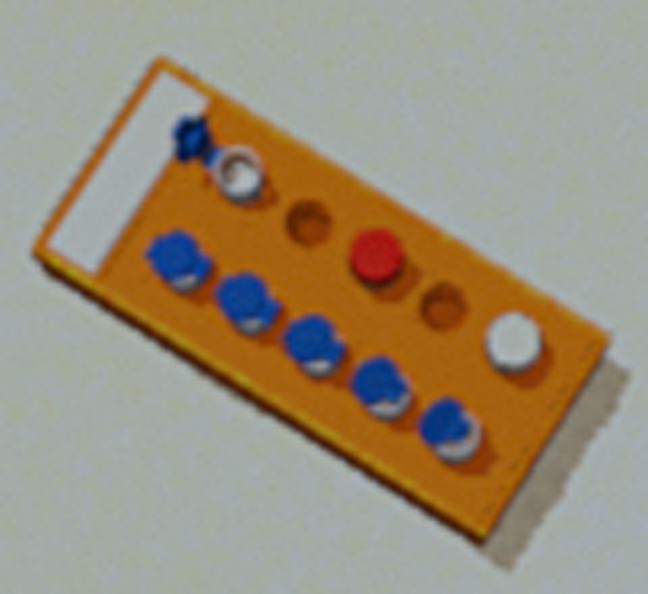

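View pics/scene1.png

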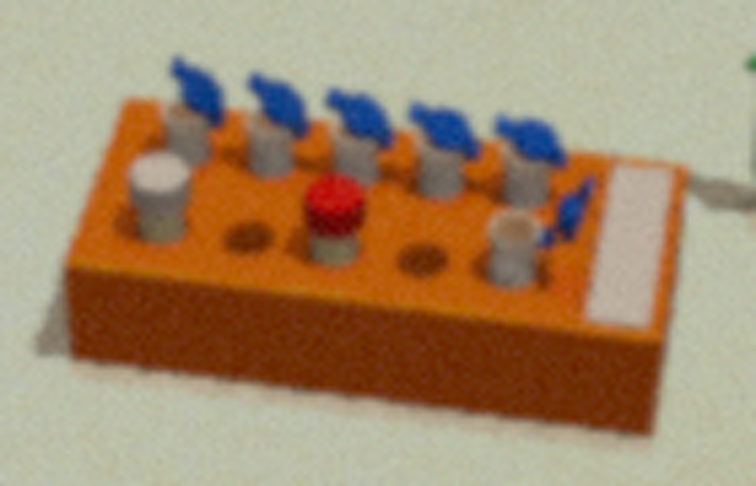

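```bash
cat > fit.py <<'E'
import pickle,numpy as np; from h import *
from scipy.optimize import least_squares
P,S=pickle.load(open("d.pkl","rb"))
z=.046
def C(sx,sy,z=z): return ('c',sx,sy,z)
def H(x,y,z=z): return ('h',x,y,z)
T=[(C(-1,1),160,60),(C(-1,-1),37,250),(C(1,-1),480,540),(C(1,1),607,338),(H(-.03,.02),309,222),(H(.03,.02),443,306),(H(.06,.02,.071),515,342),(H(0,.02,.071),377,255)]
Q=[(C(1,1),72,268),(C(1,-1),128,100),(C(-1,-1),685,165),(C(-1,1),665,335),(C(1,1,0),72,358),(C(-1,1,0),650,432),(H(-.03,.02),422,260),(H(.03,.02),248,238)]
L=dict(top=(T,240,170),scene=(Q,265,205))
def res(v,names,sep=False):
    out=[]
    for n in names:
        pts,x0,y0=L[n]
        X=[( v[3]+k[1]*.1015,k[2]*.045,k[3]) if k[0]=='c' else k[1:] for k,_,_ in pts]
        uv=proj(P[n],rackw(v[:3],X)); ob=np.array([(x0+a/5.4,y0+b/5.4) for _,a,b in pts])
        out.append((uv-ob).ravel())
    return np.concatenate(out)
for names in (["top"],["scene"],["top","scene"]):
    r=least_squares(res,[.54,0,np.arctan2(-.86,-.5),-.0],args=(names,))
    print(names,r.x.round(4),np.abs(r.fun).max().round(2),(r.fun.reshape(-1,2)).round(1).tolist())
v=r.x
for x in (-.06,-.03,0,.03,.06): print(rackw(v[:3],(x,-.02,.068)).round(4))
print("dir",np.cos(v[2]),np.sin(v[2]))
E
python3 fit.py
```

```text
['top'] [ 0.5263 -0.0147 -2.1714 -0.0119] 1.49 [[0.1, -1.2], [-1.5, -0.0], [0.8, 0.1], [1.2, 0.1], [-0.0, 0.4], [0.1, 0.6], [-0.3, -0.1], [-0.3, -0.1]]
['scene'] [ 0.5314 -0.0128 -2.1561 -0.013 ] 1.65 [[-1.7, -0.5], [-0.7, -0.7], [0.9, -0.9], [0.2, 0.7], [-0.1, 0.8], [1.2, 0.7], [0.1, -0.6], [0.0, -0.3]]
['top', 'scene'] [ 0.528  -0.014  -2.1639 -0.0139] 2.76 [[-1.5, -2.2], [-2.8, -0.9], [-0.1, -1.4], [-0.0, -1.6], [-0.5, -0.3], [-0.3, -0.3], [-0.7, -1.1], [-0.8, -0.9], [-2.5, -1.7], [-1.2, -1.7], [0.1, -1.4], [-1.1, 0.0], [-1.0, -0.5], [-0.1, 0.1], [-1.4, -1.5], [-1.4, -1.4]]
[[0.545  0.0469 0.068 ]]
[[0.5282 0.022  0.068 ]]
[[ 0.5114 -0.0028  0.068 ]]
[[ 0.4947 -0.0277  0.068 ]]
[[ 0.4779 -0.0526  0.068 ]]
dir -0.5589687510885091 -0.8291887211645805
```

The candidates for the row are the five blue lids in the top view: (273,218), (286,226), (298,234), (310,241) and (323,249). The open tube at (284,207) and the green look-alike at (222,223) both stay untouched. The crop shows the five-lid row next to the pad end, with lid 1 at (273,218). I'll close the jaw and move above the pad end.

Request:
move_arm([
  [0.8, -1.8, 0],
  [1.7, -3.6, 0],
  [1.7, -3.6, 0],
  [1.7, -3.6, 0],
  [1.7, -3.6, 0],
  [1.7, -3.6, 0],
  [1.7, -3.6, 0],
  [1.7, -3.6, 0],
  [1.7, -3.6, 0],
  [1.7, -3.6, 0],
  [1.7, -3.6, 0],
  [1.7, -3.6, 0],
  [1.7, -3.6, 0],
  [1.7, -3.6, 0],
  [1.7, -3.6, 0],
  [0.9, -1.8, 0],
  [0, 0, 0],
  [0, 0, 0],
], roll=[0, -0.01, -0.01, -0.01, -0.01, -0.01, -0.01, -0.01, -0.01, -0.01, -0.01, -0.01, -0.01, -0.01, 0, 0, 0, 0], jaw=[0, 0, 0, 0, 0, 0, 0, 0, 0, 0, 0, 0, 0, 0, 0, 0, 0, 0], newtons=10)

```text
time: 3.05
tcp_pos: [0.567, 0.0869, 0.1832]
tcp_rot: [0.883, 0.47, -0.0, -0.0]
ft_force: [0.1, -0.5, -0.4]
grip_width: 0.0002
```

```bash
python3 - <<'E'
from bench import *
import cv2,pickle
p=camera("wrist"); cv2.imwrite("pics/w1.png",cv2.convertScaleAbs(p["img"][:,:,::-1],alpha=1.2)); pickle.dump(p,open("w1.pkl","wb"))
print(p["mtx"],p["D"],p["world_from_camera"]); o=get_obs(); print(o["time"],o["tcp_pos"],o["q"],o["tcp_rot"],o["grip_width"],o["ft_force"])
E
```

```text
[[357.7829436    0.         313.27074704]
 [  0.         357.7829436  236.53548891]
 [  0.           0.           1.        ]] [-0.00423788  0.          0.          0.          0.        ] [[ 5.58537957e-01  7.94655724e-01  2.37818485e-01  5.00884615e-01]
 [ 8.29478617e-01 -5.35351217e-01 -1.59261729e-01  1.32811824e-01]
 [ 7.58170145e-04  2.86219069e-01 -9.58163906e-01  3.84662195e-01]
 [ 0.00000000e+00  0.00000000e+00  0.00000000e+00  1.00000000e+00]]
3.1 [0.56698325 0.08716172 0.18327099] [ 1.11852094e-01  1.82183072e-01  1.99282005e+00  1.25559970e-04
  9.66872538e-01 -8.67006354e-01] [ 8.82618090e-01  4.70090719e-01 -1.12485818e-04 -1.00197981e-04] 0.0006846694770809422 [ 0.25824433  0.0349019  -0.33273678]
```

View pics/w1.png

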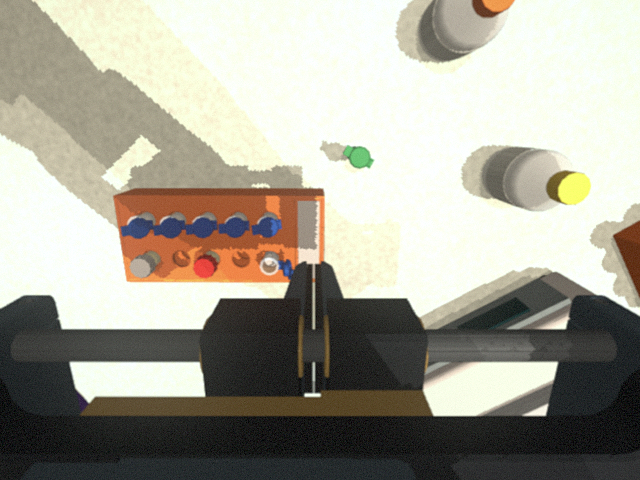

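The wrist view shows the whole block at (115–325, 188–283), with its long side nearly level in the picture. The five lids lie at v≈225, the open tube at (270,264) and the green look-alike at (359,157). I'll refine the pose from this view.

```bash
python3 - <<'E'
import pickle,cv2
p=pickle.load(open("w1.pkl","rb"))
im=p["img"][180:290,105:335,::-1]; cv2.imwrite("pics/w1c.png",cv2.resize(im,None,fx=3.4,fy=3.4,interpolation=cv2.INTER_CUBIC))
E
```

```text
(no output)
```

View pics/w1c.png

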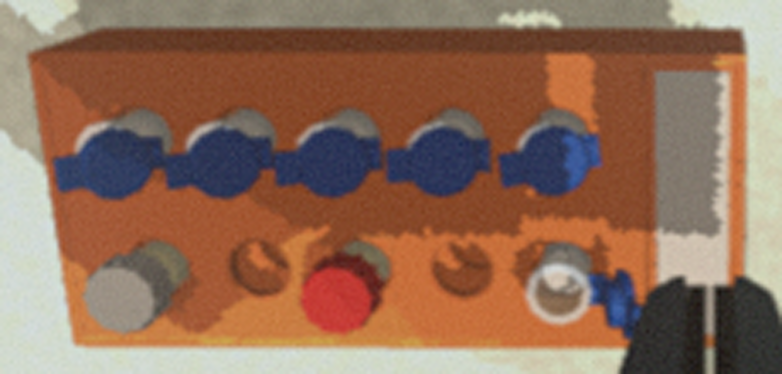

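```bash
cat > fit2.py <<'E'
exec(open("fit.py").read().split("for names")[0])
P["wrist"]=pickle.load(open("w1.pkl","rb"))
f=5.4/3.4
W=[(C(-1,-1),745,53),(C(1,-1),32,53),(C(1,1),77,345) ,(H(-.03,.02),463,266),(H(.03,.02),259,265),(H(.06,.02,.071),120,300),(H(0,.02,.071),337,300),(H(-.06,.02,.065),558,292)]
W=[(k,a*f,b*f) for k,a,b in W]
L["wrist"]=(W,105,180)
for names in (["wrist"],["top"],["wrist","top","scene"]):
    r=least_squares(res,[.54,0,-2.16,-.0],args=(names,))
    print(names,r.x.round(4),(r.fun.reshape(-1,2)).round(1).tolist())
E
python3 fit2.py
```

```text
['wrist'] [ 0.5305 -0.0106 -2.1636 -0.013 ] [[1.6, -0.7], [-1.2, -0.6], [-0.4, 0.3], [-0.0, 0.7], [0.4, 1.0], [0.1, -0.1], [-0.0, -0.1], [-0.4, -0.1]]
['top'] [ 0.5263 -0.0147 -2.1714 -0.0119] [[0.1, -1.2], [-1.5, -0.0], [0.8, 0.1], [1.2, 0.1], [-0.0, 0.4], [0.1, 0.6], [-0.3, -0.1], [-0.3, -0.1]]
['wrist', 'top', 'scene'] [ 0.5301 -0.0114 -2.1647 -0.0124] [[-0.0, -0.4], [-2.7, -0.6], [-2.0, 0.3], [-1.0, 0.8], [-0.6, 1.0], [-1.0, -0.1], [-1.0, -0.0], [-1.4, 0.1], [-2.1, -2.8], [-3.4, -1.5], [-0.8, -2.0], [-0.7, -2.1], [-1.8, -1.3], [-1.7, -1.3], [-2.0, -2.1], [-2.1, -1.9], [-1.6, -1.5], [-0.4, -1.6], [1.0, -1.2], [-0.1, 0.3], [-0.1, -0.3], [0.9, 0.3], [0.4, -1.1], [0.4, -1.1]]
```

Request:
move_arm([
  [0.3, -0.2, -1.0],
  [0, 0, -2.0],
  [0, 0, -2.0],
  [0, 0, -2.0],
  [0, 0, -2.0],
  [0, 0, -1.5],
  [0, 0, -0.9],
  [0, 0, 0],
  [0, 0, 0],
], roll=[0, 0, 0, 0, 0, 0, 0, 0, 0], jaw=[0, 0, 0, 0, 0, 0, 0, 0, 0])

```text
time: 4.22
tcp_pos: [0.571, 0.0844, 0.0699]
tcp_rot: [0.883, 0.47, 0.0, 0.0]
ft_force: [0.2, 0.4, -0.1]
grip_width: 0.0006
```

```bash
cat > look.py <<'E'
import sys
from bench import *
import cv2,pickle
i=sys.argv[1]
p=camera("scene"); cv2.imwrite(f"pics/s{i}.png",cv2.resize(cv2.convertScaleAbs(p["img"][180:300,260:410,::-1],alpha=1.3),None,fx=5,fy=5,interpolation=cv2.INTER_CUBIC))
p=camera("wrist"); cv2.imwrite(f"pics/w{i}.png",cv2.convertScaleAbs(p["img"][:,:,::-1],alpha=1.2)); pickle.dump(p,open(f"w{i}.pkl","wb"))
o=get_obs(); print(o["time"],o["tcp_pos"],o["ft_force"],o["grip_width"])
E
python3 look.py 2
```

```text
4.325 [0.57096583 0.08441913 0.06995598] [0.00993164 0.19062215 0.12631225] 0.0008078352774602781
```

View pics/s2.png

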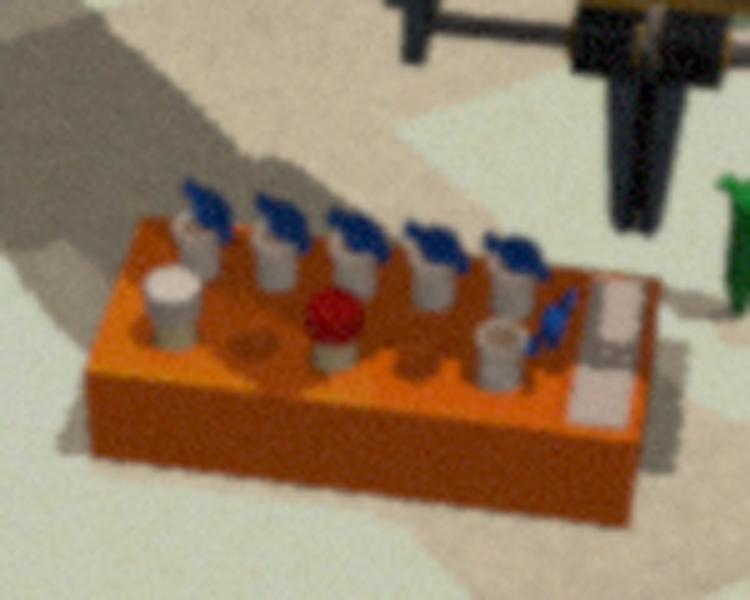

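View pics/w2.png

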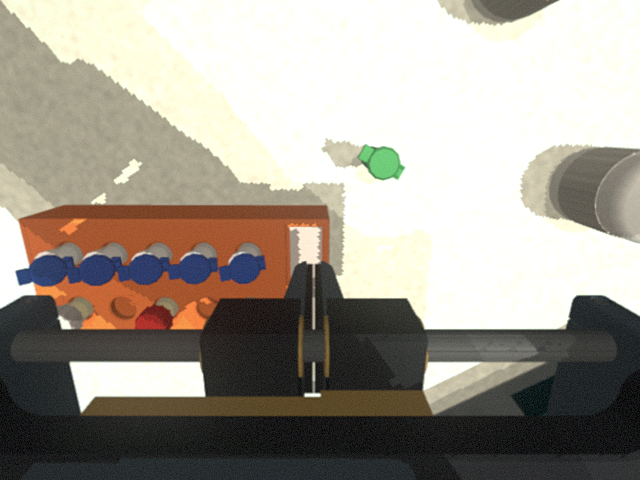

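```bash
python3 - <<'E'
import pickle; from h import *
p=pickle.load(open("w2.pkl","rb"))
print(proj(p,[0.571,.0844,.0699]))
for pose in ([.529,-.012,-2.164],[.5305,-.0106,-2.1636]):
    for s in (-.0725,-.06,0,.06): print(s,proj(p,rackw(pose,[s,-.02,.066])))
E
```

```text
[[311.1056847  268.62813145]]
-0.0725 [[260.75877352 264.84683142]]
-0.06 [[240.38773603 264.84963991]]
0 [[142.6695587  264.85225473]]
0.06 [[ 45.19291564 264.83681533]]
-0.0725 [[264.03181073 265.50438031]]
-0.06 [[243.67254112 265.51492891]]
0 [[146.01068749 265.55444261]]
0.06 [[ 48.58978762 265.57543259]]
```

The lateral alignment is good: the TCP projects to v=268.6 and the lid centres sit at v≈268. I'll lower to the shut-lid height and start the stroke from the hinge side of lid 1.

Request:
move_arm([
  [0, 0, -0.14],
  [-0.22, -0.33, 0],
  [-0.22, -0.33, 0],
  [-0.22, -0.33, 0],
  [-0.23, -0.34, 0],
  [-0.22, -0.33, 0],
  [-0.22, -0.33, 0],
  [-0.22, -0.33, 0],
  [-0.23, -0.34, 0],
  [-0.22, -0.33, 0],
  [-0.22, -0.33, 0],
], roll=[0, 0, 0, 0, 0, 0, 0, 0, 0, 0, 0], jaw=[0, 0, 0, 0, 0, 0, 0, 0, 0, 0, 0])

```text
time: 5.7
tcp_pos: [0.5482, 0.051, 0.0679]
tcp_rot: [0.883, 0.47, -0.0, 0.0]
ft_force: [-0.6, -0.4, -0.1]
grip_width: 0.0004
```

```bash
python3 look.py 3
```

```text
5.8 [0.54806127 0.05088705 0.06786538] [-0.66512193 -0.11506509  0.70170865] 0.0006927495939013681
```

View pics/s3.png

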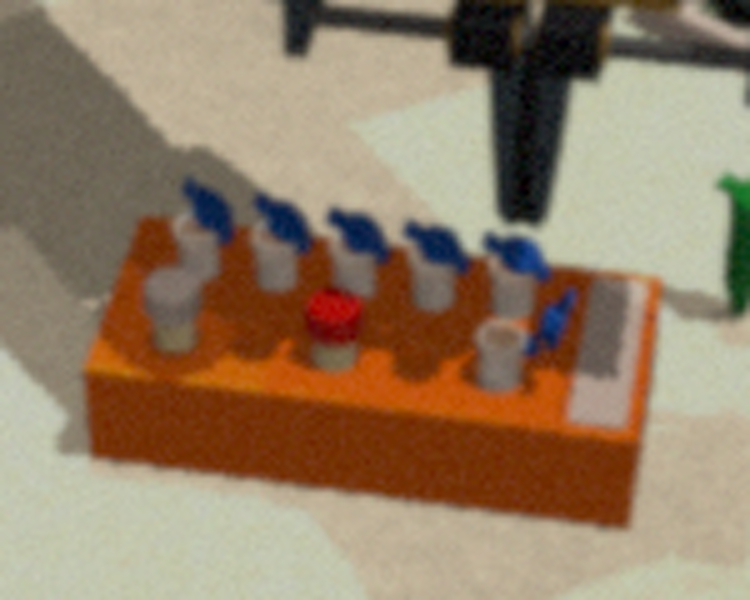

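```bash
python3 - <<'E'
import pickle,cv2; from h import *
p=pickle.load(open("w3.pkl","rb")); P,_=pickle.load(open("d.pkl","rb"))
t=[0.548,.0509,.0679]
print("wrist",proj(p,t)," scene",proj(P["scene"],t),(proj(P["scene"],t)-[260,180])*5)
for dz in(.01,.02,.03): print((proj(P["scene"],[t[0],t[1],t[2]+dz])-[260,180])*5, proj(p,[t[0],t[1],t[2]+dz]))
for dl in(-.01,-.02): print((proj(P["scene"],[t[0]+.83*dl,t[1]-.56*dl,t[2]])-[260,180])*5)
E
```

```text
wrist [[311.50649285 268.65194807]]  scene [[364.19138068 230.84572193]] [[520.95690341 254.22860966]]
[[522.09984484 233.54519653]] [[311.43621355 275.10599519]]
[[523.2569374  212.58802656]] [[311.35910085 282.18799525]]
[[524.42842655 191.35194689]] [[311.27410807 289.99419837]]
[[524.55478955 236.88589962]]
[[528.09991543 219.79426684]]
```

View pics/w3.png

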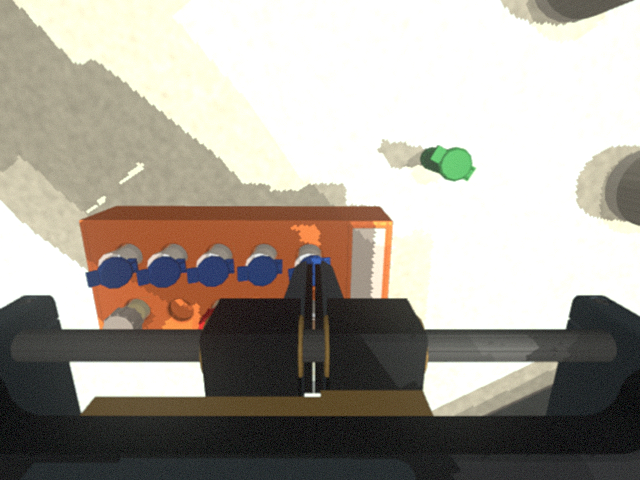

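```bash
python3 - <<'E'
import pickle,cv2; from h import *
from bench import *
P={}
ps=camera("scene"); pt=camera("top"); pw=camera("wrist")
pickle.dump((ps,pt,pw),open("l4.pkl","wb"))
cv2.imwrite("pics/s4c.png",cv2.resize(cv2.convertScaleAbs(ps["img"][205:255,330:400,::-1],alpha=1.5),None,fx=10,fy=10,interpolation=cv2.INTER_CUBIC))
cv2.imwrite("pics/w4c.png",cv2.resize(cv2.convertScaleAbs(pw["img"][220:320,230:390,::-1],alpha=1.8),None,fx=5,fy=5,interpolation=cv2.INTER_CUBIC))
cv2.imwrite("pics/t4c.png",cv2.resize(cv2.convertScaleAbs(pt["img"][160:300,220:380,::-1],alpha=1.5),None,fx=4,fy=4,interpolation=cv2.INTER_CUBIC))
o=get_obs(); t=o["tcp_pos"]; print(t,o["q"])
print((proj(ps,[.571,.0844,.07])-[260,180])*5)
print("now s",(proj(ps,t)-[330,205])*10,"w",(proj(pw,t)-[230,220])*5,"t",(proj(pt,t)-[220,160])*4)
E
```

```text
[0.54840526 0.0511967  0.06796695] [ 5.07745727e-02  3.20046994e-01  2.08081608e+00 -1.16840044e-05
  7.40617552e-01 -9.27164300e-01]
[[631.31363864 263.54647734]]
now s [[344.35283135 259.07761401]] w [[406.44466024 243.41178548]] t [[202.84273151 223.40754224]]
```

View pics/s4c.png

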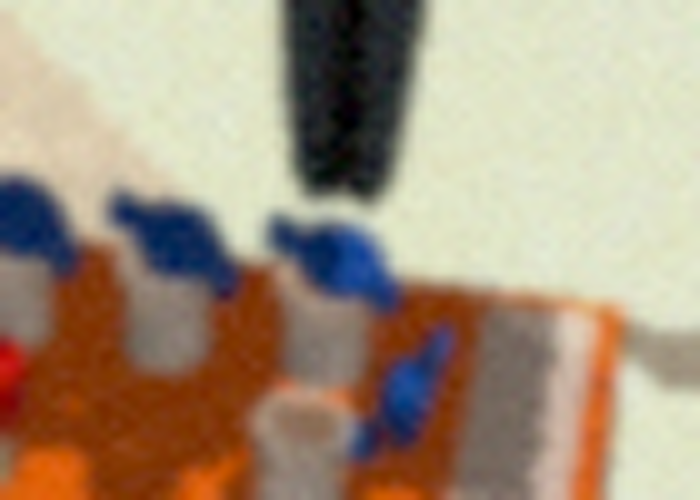

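View pics/w4c.png

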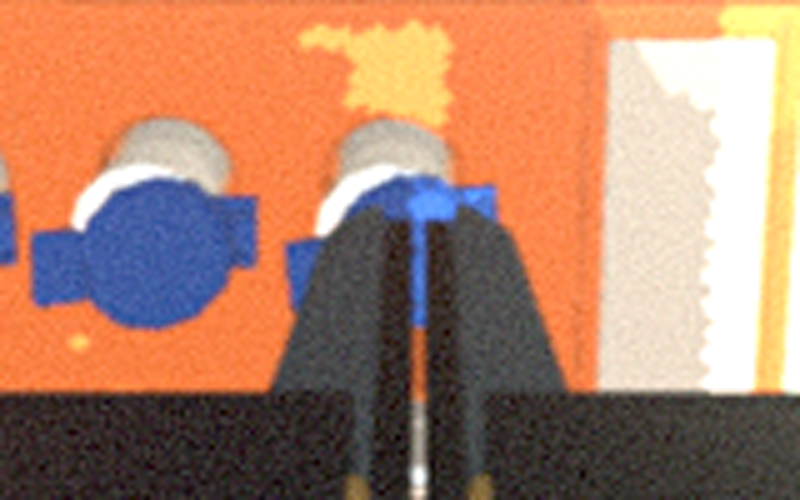

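View pics/t4c.png

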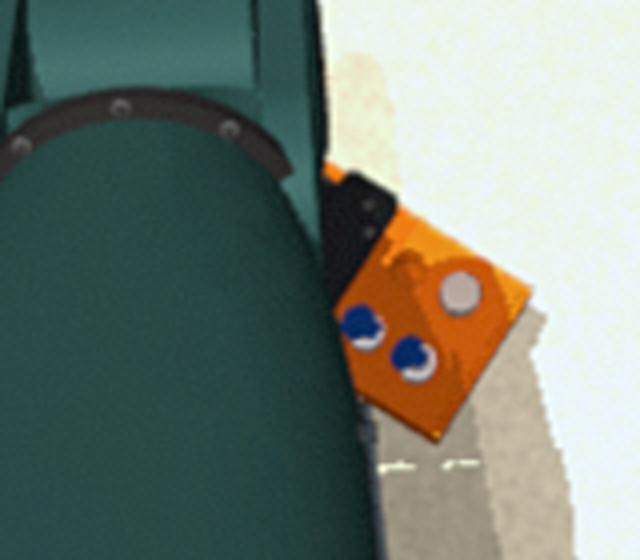

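The scene view shows the fingertips ending at about (364,224), while the reported TCP projects to (364,231). Lid 1 is untouched and still raised at (363,231). Triangulating with the wrist view puts the tips about 28 mm above the reported TCP. I'll go back off the row and measure the true tip height with a light touch on the label pad.

Request:
move_arm([
  [0.55, 0.83, 0],
  [0.55, 0.83, 0],
  [0.56, 0.83, 0],
  [0.56, 0.83, 0],
  [0, 0, -1.0],
  [0, 0, -1.5],
  [0, 0, -1.0],
  [0, 0, -0.5],
  [0, 0, 0],
  [0, 0, 0],
], roll=[0, 0, 0, 0, 0, 0, 0, 0, 0, 0], jaw=[0, 0, 0, 0, 0, 0, 0, 0, 0, 0])

```text
time: 7.2
tcp_pos: [0.5708, 0.0844, 0.0282]
tcp_rot: [0.883, 0.47, 0.0, 0.0]
ft_force: [0.0, 0.3, 0.7]
grip_width: 0.0006
```

```bash
python3 look.py 5; python3 - <<'E'
import pickle,cv2
p=pickle.load(open("w5.pkl","rb")); cv2.imwrite("pics/w5c.png",cv2.resize(p["img"][180:330,200:400,::-1],None,fx=4,fy=4,interpolation=cv2.INTER_CUBIC))
E
```

```text
7.3 [0.57077045 0.08439353 0.02829634] [ 0.15244517  0.64766705 -0.54443624] 0.00026870765973010353
```

View pics/s5.png

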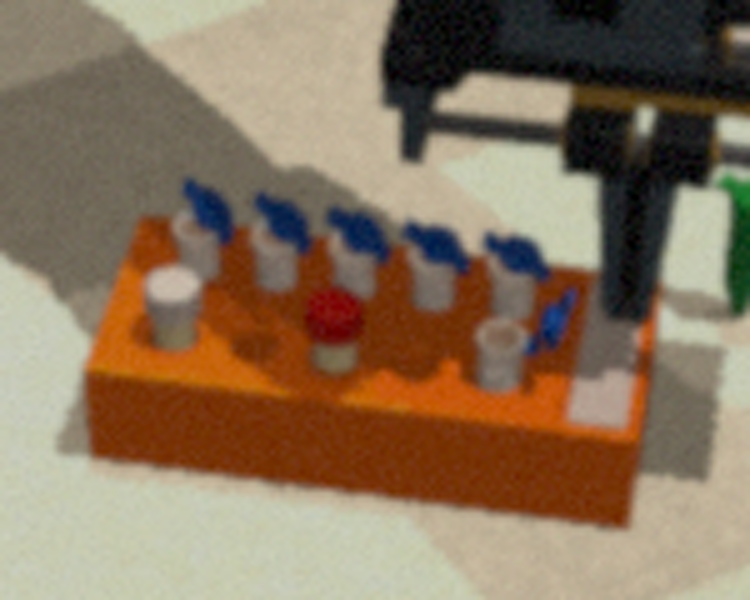

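View pics/w5c.png

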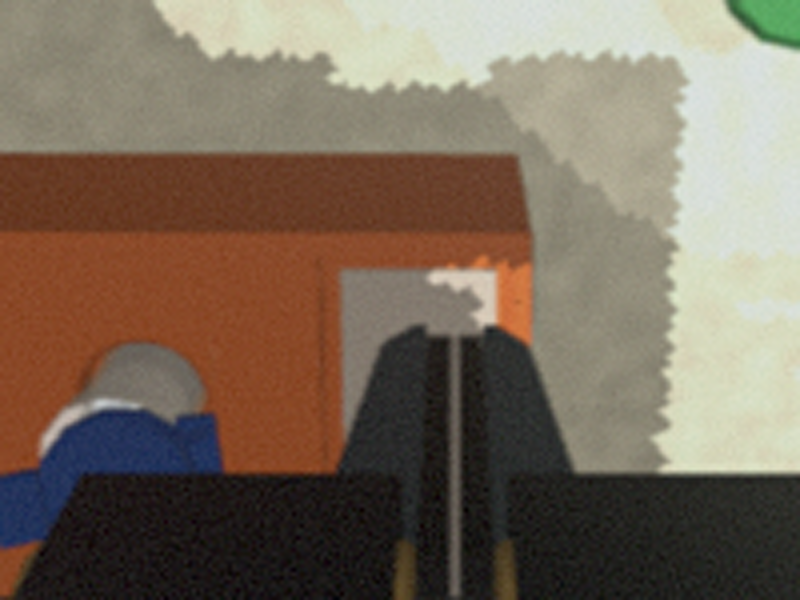

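The reported z of 28 mm is already inside the 46 mm block, yet there is no contact force, so the offset is real. I'll keep probing down in small steps.

Request:
move_arm([
  [0, 0, -0.3],
  [0, 0, -0.2],
  [0, 0, 0],
], roll=[0, 0, 0], jaw=[0, 0, 0])

```text
time: 7.68
tcp_pos: [0.5704, 0.0844, 0.0227]
tcp_rot: [0.883, 0.47, -0.0, -0.0]
ft_force: [0.5, 0.4, -0.2]
grip_width: 0.0004
```

Request:
move_arm([
  [0, 0, -0.1],
  [0, 0, 0],
], roll=[0, 0], jaw=[0, 0])

```text
time: 7.92
tcp_pos: [0.5705, 0.0844, 0.0219]
tcp_rot: [0.883, 0.47, -0.0, -0.0]
ft_force: [0.7, 0.6, -0.3]
grip_width: 0.0006
```

Request:
move_arm([
  [0, 0, -0.1],
  [0, 0, 0],
], roll=[0, 0], jaw=[0, 0])

```text
time: 8.18
tcp_pos: [0.5705, 0.0844, 0.0209]
tcp_rot: [0.883, 0.47, -0.0, -0.0]
ft_force: [0.1, 0.1, -0.1]
grip_width: 0.0001
```

Request:
move_arm([
  [0, 0, -0.1],
], roll=[0], jaw=[0])

```text
time: 8.3
tcp_pos: [0.5706, 0.0844, 0.02]
tcp_rot: [0.883, 0.47, 0.0, 0.0]
ft_force: [0.6, 0.3, -0.2]
grip_width: 0.0005
```

Request:
move_arm([
  [0, 0, -0.1],
], roll=[0], jaw=[0])

```text
time: 8.43
tcp_pos: [0.5705, 0.0844, 0.0189]
tcp_rot: [0.883, 0.47, 0.0, 0.0]
ft_force: [0.7, -0.4, 1.4]
grip_width: 0.0005
```

Request:
move_arm([
  [0, 0, -0.1],
], roll=[0], jaw=[0])

```text
time: 8.55
tcp_pos: [0.5705, 0.0844, 0.0178]
tcp_rot: [0.883, 0.47, -0.0, -0.0]
ft_force: [0.0, 0.4, 0.6]
grip_width: 0.0008
```

```bash
python3 look.py 6
```

```text
8.65 [0.57041224 0.08436261 0.0177818 ] [ 0.18142699 -0.86881216  0.12425615] 0.0006073002396090601
```

View pics/s6.png

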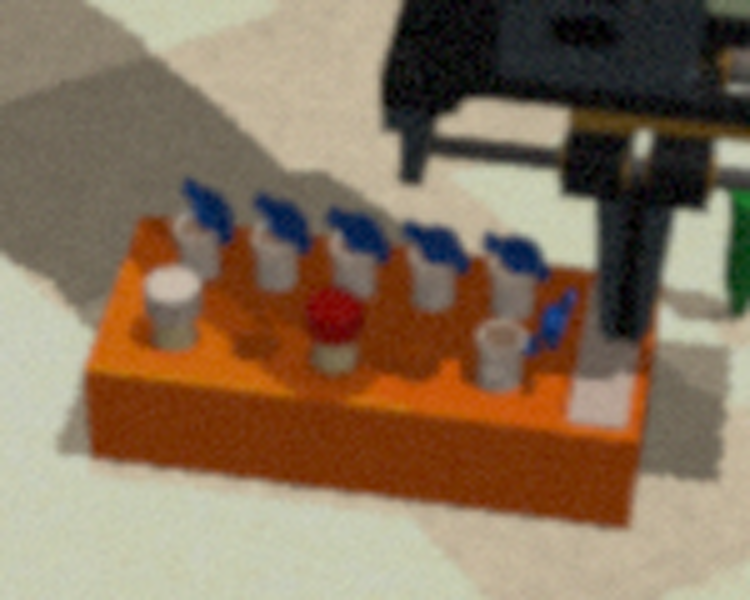

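```bash
python3 - <<'E'
import pickle; from h import *
P,_=pickle.load(open("d.pkl","rb")); w=pickle.load(open("w6.pkl","rb"))
t=np.array([.5704,.0844]); n=np.array([.8295,-.5585])
for zz in (.046,.048,.05):
  print(zz,"scene near edge",(proj(P["scene"],[*(t+.016*n),zz])-[260,180])*5,"wrist far edge",proj(w,[*(t-.016*n),zz]))
import cv2
cv2.imwrite("pics/w6c.png",cv2.resize(w["img"][180:330,200:400,::-1],None,fx=4,fy=4,interpolation=cv2.INTER_CUBIC))
E
```

```text
0.046 scene near edge [[621.5934675  339.97685637]] wrist far edge [[310.84388811 260.07020468]]
0.048 scene near edge [[621.95482255 335.96341328]] wrist far edge [[310.82130707 261.44081666]]
0.05 scene near edge [[622.31707544 331.93937432]] wrist far edge [[310.79824703 262.84051854]]
```

View pics/w6c.png

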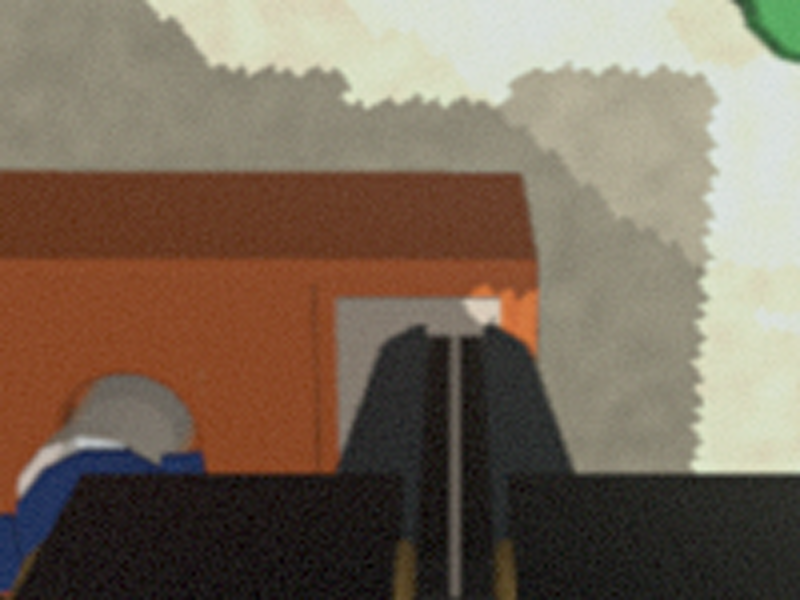

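The images put the tips 1–3 mm above the pad, so I'll continue in 1 mm steps.

Request:
move_arm([
  [0, 0, -0.1],
], roll=[0], jaw=[0])

```text
time: 8.78
tcp_pos: [0.5706, 0.0844, 0.0169]
tcp_rot: [0.883, 0.47, 0.0, 0.0]
ft_force: [-0.0, -0.2, 0.1]
grip_width: 0.0004
```

Request:
move_arm([
  [0, 0, -0.1],
], roll=[0], jaw=[0])

```text
time: 8.9
tcp_pos: [0.5706, 0.0843, 0.0159]
tcp_rot: [0.883, 0.47, 0.0, 0.0]
ft_force: [-0.0, 0.4, -0.0]
grip_width: 0.0004
```

Request:
move_arm([
  [0, 0, -0.05],
], roll=[0], jaw=[0])

```text
time: 9.02
tcp_pos: [0.5705, 0.0844, 0.0156]
tcp_rot: [0.883, 0.47, -0.0, -0.0]
ft_force: [-5.3, -0.8, 12.7]
grip_width: 0.0003
```

Request:
move_arm([
  [0, 0, -0.05],
], roll=[0], jaw=[0])

```text
time: 9.15
tcp_pos: [0.5705, 0.0844, 0.0156]
tcp_rot: [0.883, 0.47, -0.0, -0.0]
ft_force: [-7.9, -1.6, 21.7]
grip_width: 0.0004
```

Contact came at a reported z of 15.6 mm on the 46 mm block top, so the real tips sit 30.4 mm above the reported TCP. For tips at about 68.7 mm, the reported z must be about 38.3 mm. I'll raise to that height.

Request:
move_arm([
  [0, 0, 0.34],
  [0, 0, 1.0],
  [0, 0, 1.0],
  [0, 0, 0],
], roll=[0, 0, 0, 0], jaw=[0, 0, 0, 0])

```text
time: 9.65
tcp_pos: [0.5712, 0.0845, 0.0394]
tcp_rot: [0.883, 0.47, 0.001, 0.0]
ft_force: [0.9, -0.4, 0.2]
grip_width: 0.0003
```

```bash
python3 look.py 7
```

```text
9.75 [0.57058741 0.0843899  0.03849866] [0.12751438 0.39972834 0.1933035 ] 0.000679541225837855
```

View pics/s7.png

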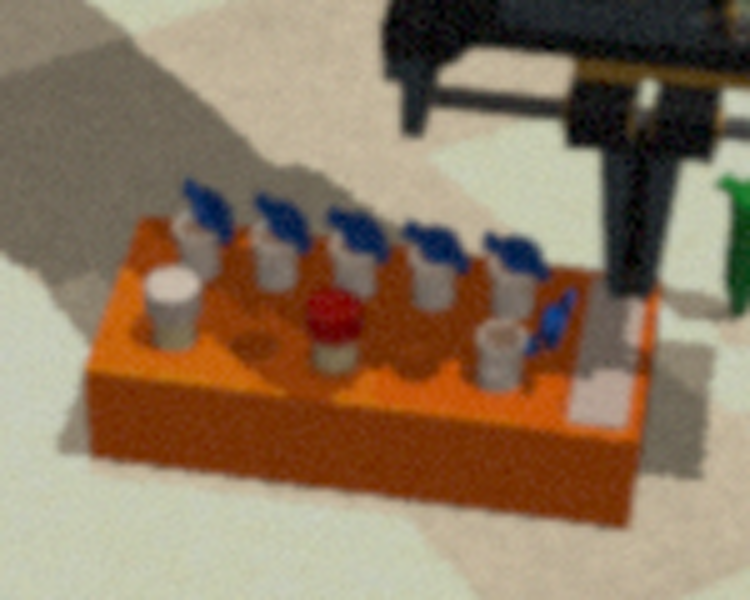

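The block has not moved and the reported z is 38.5 mm. I'll start the stroke on lid 1.

Request:
move_arm([
  [-0.22, -0.33, -0.02],
  [-0.22, -0.33, 0],
  [-0.22, -0.33, 0],
  [-0.23, -0.34, 0],
  [-0.22, -0.33, 0],
  [-0.22, -0.33, 0],
  [-0.22, -0.33, 0],
  [-0.23, -0.34, 0],
], roll=[0, 0, 0, 0, 0, 0, 0, 0], jaw=[0, 0, 0, 0, 0, 0, 0, 0])

```text
time: 10.75
tcp_pos: [0.5527, 0.0576, 0.0382]
tcp_rot: [0.883, 0.47, 0.0, 0.0]
ft_force: [0.3, 0.0, -0.3]
grip_width: 0.0008
```

Request:
move_arm([
  [-0.22, -0.33, 0],
  [-0.22, -0.33, 0],
], roll=[0, 0], jaw=[0, 0])

```text
time: 11.0
tcp_pos: [0.5482, 0.051, 0.0381]
tcp_rot: [0.883, 0.47, 0.0, 0.0]
ft_force: [0.1, -0.2, 0.3]
grip_width: 0.0005
```

```bash
python3 look.py 8
```

```text
11.1 [0.5481192  0.05087188 0.03813907] [1.10032569 0.55312107 1.06304685] 0.000334158483856735
```

View pics/s8.png

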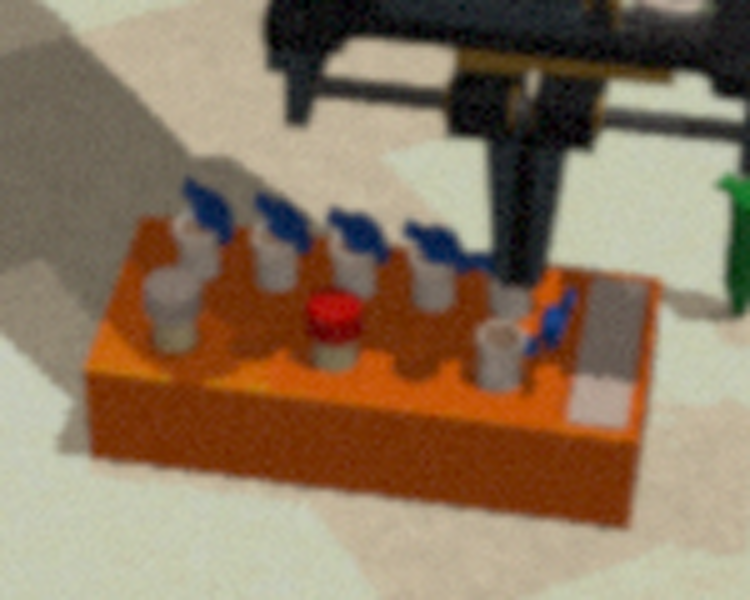

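Lid 1 is folding: its tab now lies low at crop (480,262), and forces are about 1 N. I'll continue.

Request:
move_arm([
  [-0.22, -0.33, 0],
  [-0.22, -0.33, 0],
  [-0.22, -0.33, 0],
  [-0.23, -0.34, 0],
], roll=[0, 0, 0, 0], jaw=[0, 0, 0, 0])

```text
time: 11.6
tcp_pos: [0.5392, 0.0376, 0.0381]
tcp_rot: [0.883, 0.47, -0.0, -0.0]
ft_force: [0.7, 0.2, -0.1]
grip_width: 0.0004
```

Request:
move_arm([
  [-0.22, -0.33, 0],
  [-0.22, -0.33, 0],
  [-0.22, -0.33, 0],
  [-0.23, -0.34, 0],
], roll=[0, 0, 0, 0], jaw=[0, 0, 0, 0])

```text
time: 12.1
tcp_pos: [0.5304, 0.0243, 0.0382]
tcp_rot: [0.883, 0.47, 0.0, 0.0]
ft_force: [-0.2, 0.3, 0.4]
grip_width: 0.0003
```

```bash
python3 look.py 9; python3 - <<'E'
import pickle,cv2
p=pickle.load(open("w9.pkl","rb")); cv2.imwrite("pics/w9c.png",cv2.resize(cv2.convertScaleAbs(p["img"][180:330,150:410,::-1],alpha=1.2),None,fx=3,fy=3,interpolation=cv2.INTER_CUBIC))
E
```

```text
12.2 [0.53031234 0.02427029 0.03815011] [0.15002828 0.2594947  0.31911292] 0.000655792169343432
```

View pics/s9.png

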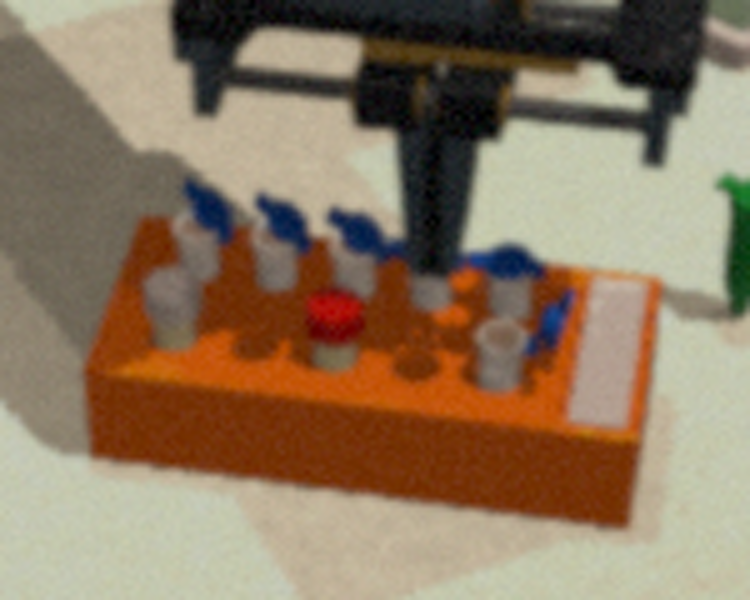

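View pics/w9c.png

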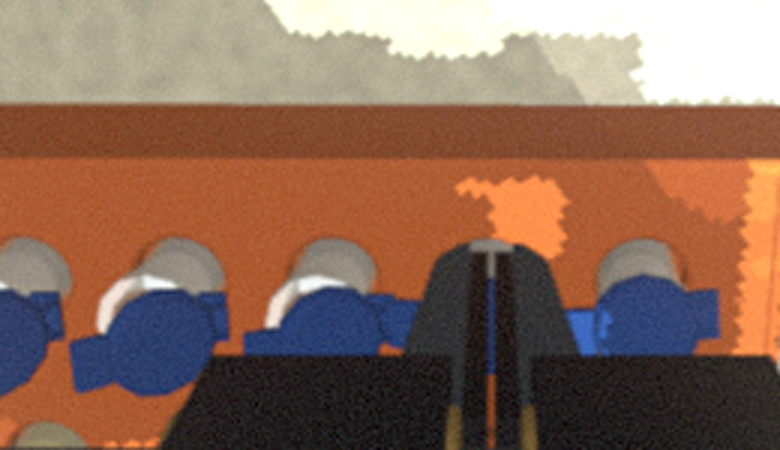

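Lid 1 lies flat at crop (510,262), lid 2 is folding under the tips, and the forces are tiny. I'll continue the same way.

Request:
move_arm([
  [-0.22, -0.33, 0],
  [-0.22, -0.33, 0],
  [-0.22, -0.33, 0],
  [-0.23, -0.34, 0],
  [-0.22, -0.33, 0],
  [-0.22, -0.33, 0],
  [-0.22, -0.33, 0],
  [-0.23, -0.34, 0],
], roll=[0, 0, 0, 0, 0, 0, 0, 0], jaw=[0, 0, 0, 0, 0, 0, 0, 0])

```text
time: 13.2
tcp_pos: [0.5126, -0.0023, 0.0381]
tcp_rot: [0.883, 0.47, 0.0, 0.0]
ft_force: [0.8, 0.5, -0.4]
grip_width: 0.0003
```

Request:
move_arm([
  [-0.22, -0.33, 0],
  [-0.22, -0.33, 0],
  [-0.22, -0.33, 0],
  [-0.23, -0.34, 0],
  [-0.22, -0.33, 0],
  [-0.22, -0.33, 0],
  [-0.22, -0.33, 0],
  [-0.23, -0.34, 0],
], roll=[0, 0, 0, 0, 0, 0, 0, 0], jaw=[0, 0, 0, 0, 0, 0, 0, 0])

```text
time: 14.2
tcp_pos: [0.4948, -0.0288, 0.0381]
tcp_rot: [0.883, 0.47, -0.0, -0.0]
ft_force: [-0.3, -1.1, 0.5]
grip_width: 0.0007
```

```bash
python3 look.py 10
```

```text
14.3 [ 0.49459567 -0.02888523  0.03807374] [-0.51074488  0.16249011  0.72118241] 0.0004044849453170486
```

View pics/s10.png

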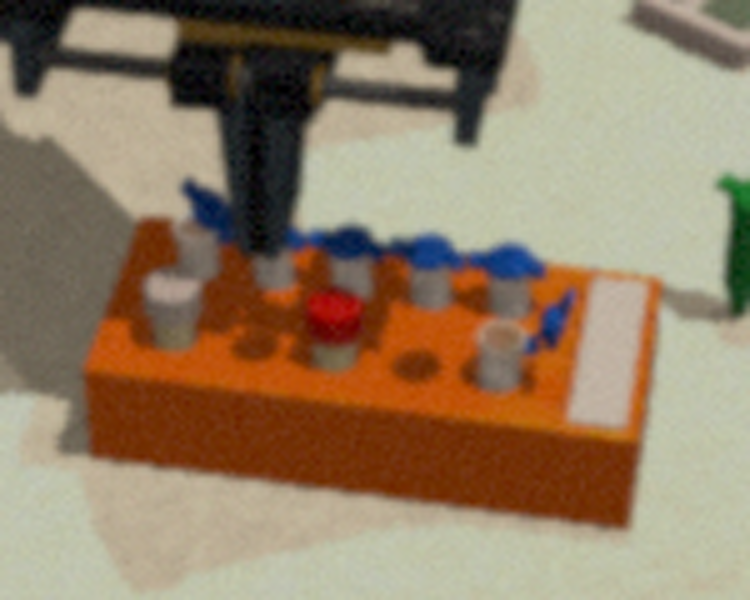

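Lids 1–3 lie flat at crop (510,262), (432,250) and (350,243). Lid 4 is under the tips and lid 5 is still raised. I'll finish the stroke past the end of the row and then lift.

Request:
move_arm([
  [-0.22, -0.33, 0],
  [-0.22, -0.33, 0],
  [-0.22, -0.33, 0],
  [-0.23, -0.34, 0],
  [-0.22, -0.33, 0],
  [-0.22, -0.33, 0],
  [-0.22, -0.33, 0],
  [-0.23, -0.34, 0],
  [-0.22, -0.33, 0],
  [-0.22, -0.33, 0],
], roll=[0, 0, 0, 0, 0, 0, 0, 0, 0, 0], jaw=[0, 0, 0, 0, 0, 0, 0, 0, 0, 0])

```text
time: 15.55
tcp_pos: [0.4725, -0.0621, 0.0381]
tcp_rot: [0.883, 0.47, -0.0, -0.0]
ft_force: [0.7, -0.0, 0.1]
grip_width: 0.0001
```

Request:
move_arm([
  [-0.22, -0.33, 0],
  [-0.23, -0.34, 0],
  [-0.22, -0.33, 0],
  [-0.22, -0.33, 0],
  [-0.22, -0.33, 0],
  [0, 0, 0.5],
  [0, 0, 1.5],
  [0, 0, 3],
  [0, 0, 4],
  [0, 0, 3],
  [0, 0, 0],
], roll=[0, 0, 0, 0, 0, 0, 0, 0, 0, 0, 0], jaw=[0, 0, 0, 0, 0, 0, 0, 0, 0, 0, 0])

```text
time: 16.92
tcp_pos: [0.4632, -0.0786, 0.1612]
tcp_rot: [0.883, 0.47, 0.002, 0.002]
ft_force: [0.4, 0.7, 0.2]
grip_width: 0.0004
```

```bash
python3 look.py 11; python3 - <<'E'
import pickle,cv2
p=pickle.load(open("w11.pkl","rb"));cv2.imwrite("pics/w11f.png",p["img"][:,:,::-1])
E
```

```text
17.025 [ 0.46164413 -0.07833632  0.15858161] [ 0.04410255 -0.37431689 -0.43750858] 0.0004894756096338564
```

View pics/s11.png

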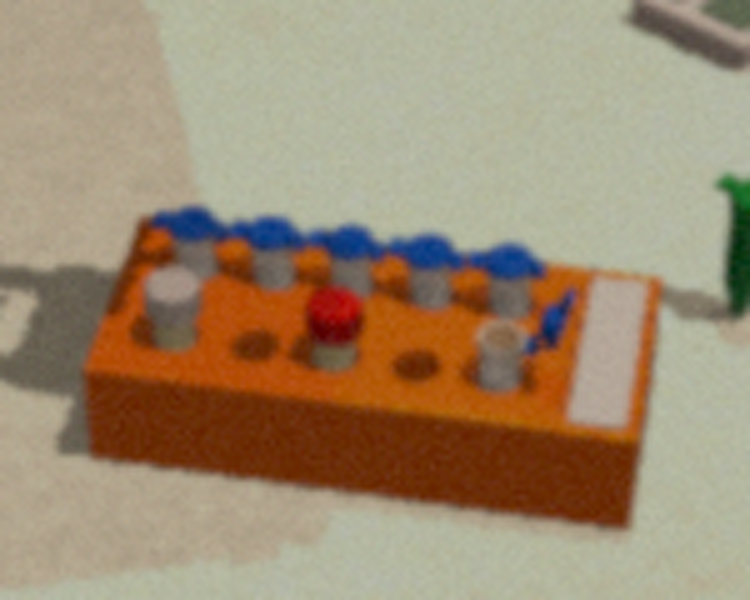

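View pics/w11f.png

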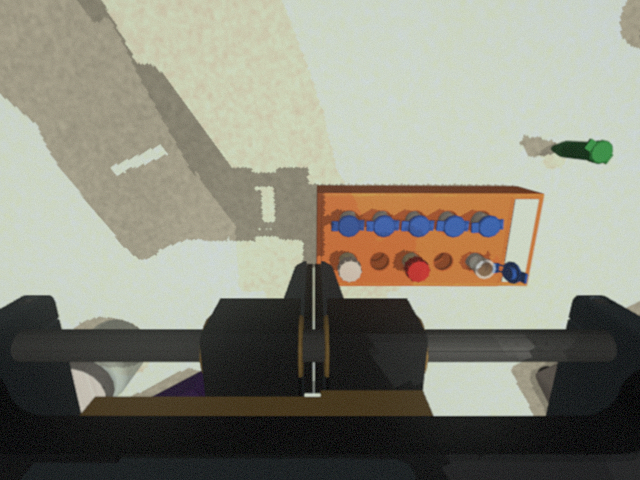

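All five lids look flat, the open tube's lid still stands at crop (555,318), and the block has not moved. I'll check the lid angles numerically by fitting a lid model to averaged scene pictures.

```bash
cat > ang.py <<'E'
from bench import *
import pickle; from h import *
from scipy.optimize import minimize
ims=[];
for i in range(6): p=camera("scene"); ims.append(p["img"].astype(float))
im=np.mean(ims,0); pickle.dump((p,im),open("avg.pkl","wb")); print(get_obs()["time"])
x0,y0,f=260,180,8
b=cv2.resize(im[180:300,260:410],None,fx=f,fy=f,interpolation=cv2.INTER_CUBIC)
blue=b[:,:,2]-b[:,:,0]
B=np.clip((blue-10)/60,0,1); 
cv2.imwrite("pics/blue.png",cv2.resize(B*255,None,fx=.6,fy=.6)); 
pose=[0.5314,-0.0128,-2.1561]
a=np.linspace(0,2*np.pi,40)
top=[(12.5+10*np.cos(t),10*np.sin(t)) for t in a]
def parts(hw1=3.5,hw2=3):
    return [top,[(0,-hw2),(12,-hw2),(12,hw2),(0,hw2)],[(12,-hw1),(27.5,-hw1),(27.5,hw1),(12,hw1)]]
def render(s,th,du,dv):
    M=np.zeros(B.shape,np.uint8)
    for poly in parts():
        pts=[]
        for (r,w) in poly:
            for zz in (2.5,5.5):
                X=s-12.5+r*np.cos(th)-zz*np.sin(th); Z=62.5+r*np.sin(th)+zz*np.cos(th)
                pts.append((X/1e3,-.02+w/1e3,Z/1e3))
        uv=(proj(p,rackw(pose,pts))-[x0,y0]+.5)*f+[du*f,dv*f]
        cv2.fillConvexPoly(M,cv2.convexHull(np.round(uv).astype(np.int32)),255)
    return cv2.GaussianBlur(M,(0,0),f*.55)/255.
for s in (-60,-30,0,30,60):
    c=(proj(p,rackw(pose,[s/1e3,-.02,.067]))[0]-[x0,y0])*f; u0=int(c[0]);v0=int(c[1]); h=int(10.5*f/1.0)
    sl=(slice(max(0,v0-80),v0+70),slice(max(0,u0-75),u0+70))
    best=[]
    for th in np.arange(-.12,.25,.04):
        g=lambda q: ((render(s,th,*q)-B)[sl]**2).sum()
        r=minimize(g,[0,0],method="Nelder-Mead",options=dict(initial_simplex=[[0,0],[1,0],[0,1]],maxiter=40,xatol=.03,fatol=1))
        best.append((round(r.fun),round(th,2),r.x.round(1).tolist()))
    print(s,[(q[0],q[1]) for q in best],min(best))
E
python3 ang.py
```

```text
17.325
-60 [(1020, np.float64(-0.12)), (1010, np.float64(-0.08)), (993, np.float64(-0.04)), (995, np.float64(0.0)), (1026, np.float64(0.04)), (1036, np.float64(0.08)), (1050, np.float64(0.12)), (1096, np.float64(0.16)), (1143, np.float64(0.2)), (1202, np.float64(0.24))] (993, np.float64(-0.04), [-1.6, -0.1])
-30 [(1227, np.float64(-0.12)), (1159, np.float64(-0.08)), (1112, np.float64(-0.04)), (1071, np.float64(0.0)), (1034, np.float64(0.04)), (1025, np.float64(0.08)), (1005, np.float64(0.12)), (1023, np.float64(0.16)), (1031, np.float64(0.2)), (1058, np.float64(0.24))] (1005, np.float64(0.12), [-1.6, 0.7])
0 [(1293, np.float64(-0.12)), (1260, np.float64(-0.08)), (1233, np.float64(-0.04)), (1209, np.float64(0.0)), (1176, np.float64(0.04)), (1189, np.float64(0.08)), (1195, np.float64(0.12)), (1229, np.float64(0.16)), (1251, np.float64(0.2)), (1286, np.float64(0.24))] (1176, np.float64(0.04), [-1.0, 0.1])
30 [(1177, np.float64(-0.12)), (1147, np.float64(-0.08)), (1124, np.float64(-0.04)), (1109, np.float64(0.0)), (1112, np.float64(0.04)), (1128, np.float64(0.08)), (1148, np.float64(0.12)), (1199, np.float64(0.16)), (1236, np.float64(0.2)), (1308, np.float64(0.24))] (1109, np.float64(0.0), [-1.1, -0.1])
60 [(1374, np.float64(-0.12)), (1348, np.float64(-0.08)), (1333, np.float64(-0.04)), (1332, np.float64(0.0)), (1333, np.float64(0.04)), (1346, np.float64(0.08)), (1361, np.float64(0.12)), (1396, np.float64(0.16)), (1427, np.float64(0.2)), (1480, np.float64(0.24))] (1332, np.float64(0.0), [0.2, -0.0])[ WARN:0@18.621] global loadsave.cpp:1063 imwrite_ Unsupported depth image for selected encoder is fallbacked to CV_8U.
```

View pics/blue.png

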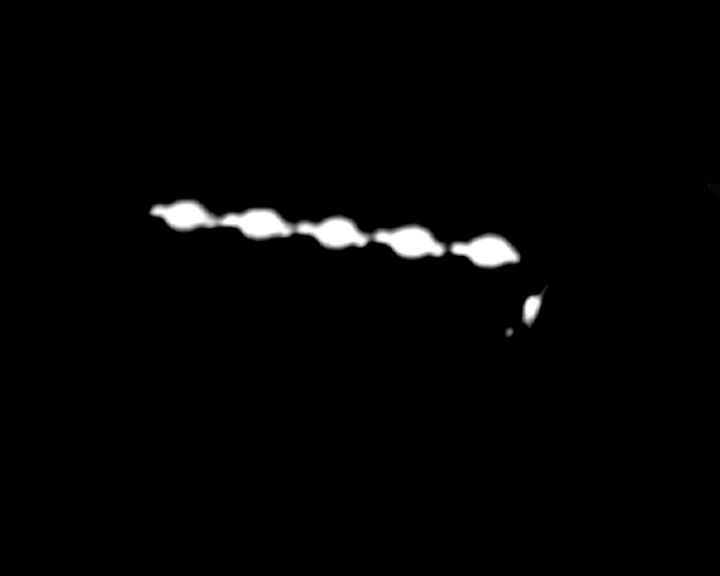

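Lids 1, 3, 4 and 5 read between -0.04 and +0.04 rad. Lid 2 reads 0.12, but the fit can't separate its angle from the tube's allowed yaw of 0.1 rad. I'll settle it by lowering the tips gently on lid 2's tab and feeling its height.

Request:
move_arm([
  [0.63, 0.96, 0],
  [1.26, 1.92, 0],
  [1.26, 1.92, 0],
  [1.26, 1.92, 0],
  [1.26, 1.92, 0],
  [0.63, 0.96, -1.0],
  [0, 0, -2.5],
  [0, 0, -3.0],
  [0, 0, -3.0],
  [0, 0, -1.8],
  [0, 0, -0.5],
  [0, 0, 0],
], roll=[0, 0, 0, 0, 0, 0, 0, 0, 0, 0, 0, 0], jaw=[0, 0, 0, 0, 0, 0, 0, 0, 0, 0, 0, 0])

```text
time: 18.82
tcp_pos: [0.5249, 0.0176, 0.0403]
tcp_rot: [0.883, 0.47, 0.0, 0.0]
ft_force: [0.5, -0.2, 1.5]
grip_width: 0.0006
```

Request:
move_arm([
  [0, 0, -0.1],
  [0, 0, 0],
], roll=[0, 0], jaw=[0, 0])

```text
time: 19.08
tcp_pos: [0.5251, 0.0175, 0.0398]
tcp_rot: [0.883, 0.47, 0.0, 0.0]
ft_force: [-0.3, 0.1, 0.8]
grip_width: 0.0001
```

Request:
move_arm([
  [0, 0, -0.05],
], roll=[0], jaw=[0])

```text
time: 19.2
tcp_pos: [0.5249, 0.0176, 0.0391]
tcp_rot: [0.883, 0.47, 0.0, 0.0]
ft_force: [-1.4, -0.3, 0.3]
grip_width: 0.0004
```

Request:
move_arm([
  [0, 0, -0.03],
], roll=[0], jaw=[0])

```text
time: 19.32
tcp_pos: [0.5247, 0.0176, 0.0385]
tcp_rot: [0.883, 0.47, 0.0, 0.0]
ft_force: [-0.1, 0.0, -0.2]
grip_width: 0.0005
```

Request:
move_arm([
  [0, 0, -0.03],
  [0, 0, 0],
], roll=[0, 0], jaw=[0, 0])

```text
time: 19.58
tcp_pos: [0.5246, 0.0176, 0.038]
tcp_rot: [0.883, 0.47, -0.0, -0.0]
ft_force: [-0.1, 0.4, 0.1]
grip_width: 0.0003
```

Request:
move_arm([
  [0, 0, -0.03],
], roll=[0], jaw=[0])

```text
time: 19.7
tcp_pos: [0.5246, 0.0176, 0.0377]
tcp_rot: [0.883, 0.47, 0.0, 0.0]
ft_force: [0.5, 0.1, 0.3]
grip_width: 0.0007
```

Request:
move_arm([
  [0, 0, -0.02],
], roll=[0], jaw=[0])

```text
time: 19.82
tcp_pos: [0.5247, 0.0176, 0.0376]
tcp_rot: [0.883, 0.47, 0.0, 0.0]
ft_force: [0.6, 0.4, 2.3]
grip_width: 0.0007
```

Light contact of 2.3 N came at a reported z of 37.6 mm, which puts the tips at 68.0 mm, exactly the shut-lid height. Lid 2 is shut and the tip calibration holds, so the stroke at about 68.5 mm leaves no more than about 0.03 rad on any lid. I'll lift off, back away and take a last look.

Request:
move_arm([
  [0, 0, 0.3],
  [0, 0, 1.5],
  [0, 0, 3],
  [0, 0, 4],
  [0, 0, 3.5],
  [-0.6, -1.0, 1],
  [-1.2, -2, 0],
  [-1.2, -2, 0],
  [-1.2, -2, 0],
  [-1.2, -2, 0],
  [-0.6, -1, 0],
  [0, 0, 0],
  [0, 0, 0],
], roll=[0, 0, 0, 0, 0, 0, 0, 0, 0, 0, 0, 0, 0], jaw=[0, 0, 0, 0, 0, 0, 0, 0, 0, 0, 0, 0, 0])

```text
time: 21.45
tcp_pos: [0.4649, -0.0821, 0.1705]
tcp_rot: [0.883, 0.47, 0.0, -0.0]
ft_force: [-0.9, 0.3, -0.3]
grip_width: 0.0004
```

```bash
python3 look.py 12
```

```text
21.55 [ 0.46486975 -0.0820094   0.17049766] [-0.2278297  -0.16020192  0.02662237] 0.0005251999715582686
```

View pics/s12.png

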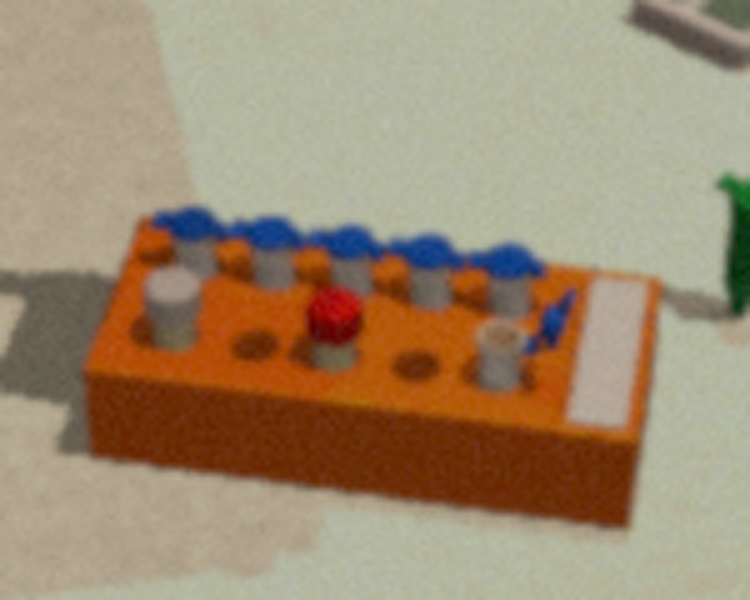

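View pics/w12.png

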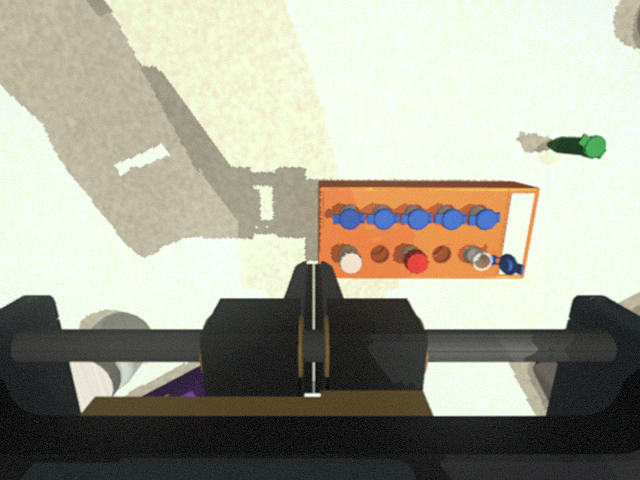

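All five lids lie flat at crop (195,222), (272,233), (350,243), (432,250) and (510,260). The open tube's lid still stands at (555,318), and the block and the bystanders are where they were. I'll hand the job in.

```bash
python3 -c "
from bench import *
print(job_done()); print(get_obs()['time'])"
```

```text
the job is handed in; nothing more can be done
None
the job is handed in; nothing more can be done
```

I closed all five lids by stroking the shut fingertips along the row from the label-pad end to the far end. The job was handed in at about 21.6 s; no verdict was reported.

**Fingertip height:** The real fingertips sat about 30.4 mm above the reported TCP. My first stroke therefore passed over lid 1 without touching it. I measured the offset with a touch on the label pad, which pressed the block with about 22 N but did not visibly move it. I then made the stroke with the tips at about 68.5 mm; forces read between calls stayed under about 1.5 N.

**Last checks:**
- The last pictures show all five lids flat, the wide-open lid still up, and the block and the bystanders in view where they were.
- A rough image fit of the lid angles gave between -0.04 and +0.04 rad for lids 1, 3, 4 and 5, but 0.12 for lid 2. That disagrees with a light touch of 2.3 N on lid 2's tab, which met it at 68.0 mm, the shut height. I trust the touch over the fit, because a slightly turned tube would skew the fit.
- I did not touch-test the other four lids.

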